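# Free the wedged bamboo cup post from its marble foot

### The job

The bamboo post has to come out of its marble foot for washing. Lift the steel cup up off the post and stand it, mouth down as it is, in the middle of the round cork coaster; then take the post near its top and rock it from side to side along its slot, several times to each side and easing it up a little at a time, until it comes free - a straight pull only lifts the heavy foot, which must stay down on the worktop. Finish while still holding the post, roughly upright and still, just clear above its slot (a finger's breadth or two); do not put it down, and leave the dishes and other things alone.

Things in the scene. Friction and masses are not known exactly. Their poses are not given: they have to be found in the camera images.
- foot: Heavy marble foot, 120 (its x) x 140 (its y) x 42 mm high, about 1.9 kg, loose on the worktop. Origin: centre of its underside; z up. In the middle of its top is a slot, 64 mm long along the foot's y, that holds the post. Pulled straight up the post holds with about 30 N, more than the foot's weight, so the foot would come up with it.
- slot (a point): Centre of the slot's mouth, in the foot's top face, 42 mm above the worktop; axes as the foot's. Two springy black rubber lips along the slot's long sides, from the mouth to 20 mm below it, squeeze the post's tongue over its lowest 22 mm. Nothing limits it along the slot (12 mm free at each end).
- post: Bamboo post, 107 mm long, 0.09 kg, hidden by the cup at first. Tongue 14 (x) x 40 (y) mm, 34 mm long; then the shank, 22 (x) x 40 (y) x 73 mm, to the flat top. Origin: centre of its lower end; z up along it; axes as the foot's. Seated: lower end 20 mm above the worktop (22 mm below the slot's mouth), top 127 mm above it. Grip it across its 40 mm width (fingers closing along y).
- pivot (a point): Point in the foot, 32 mm above its underside, midway along the lips: the post rocks about the foot's x axis through here (it leans along the slot, up to about 0.2 rad each way). While it swings the lips slip, and it can be eased up 2 to 3 mm a swing with little pull.
- post_top (a point): Centre of the post's flat top, 107 mm from its lower end.
- cup: Straight stainless steel cup, 64 mm outside diameter, 76 mm tall, wall 3 mm, 0.14 kg, hung mouth down over the post: its inner floor (72 mm deep) rests on the post's top, its mouth is 13 mm above the foot, with 6 mm or more of room around the post. Origin: centre of its mouth plane, its lower end; z up to the closed end. Grip its outside from above.
- coaster: Round cork coaster, 110 mm diameter, 6 mm thick, fixed flat on the worktop. Origin: centre of its underside (its top is 6 mm higher).
- dish_s: Bystander: small glass dish, 64 mm across, 28 mm high, on the worktop between the foot and the coaster. Origin: centre of its underside.
- bowl: Bystander: matte black ceramic bowl, 144 mm across, 60 mm high, on the worktop. Origin: centre of its underside.
- spoon: Bystander: steel serving spoon, 210 mm long, lying on the worktop. Origin: under its middle.
- jar: Bystander: amber glass jar, 68 mm across, 110 mm high, on the worktop. Origin: centre of its underside.
Things that resemble listed ones, but are neither listed nor needed, are in the scene too. Leave any green, pink or red look-alike of the foot alone.

How it is judged:
On the way, in this order (a step that is already met when the one before it is completed fails the run):
1. the cup stands mouth down on the coaster and is let go, the post still in its slot (horizontal distance between cup and coaster below 0.025 m and z of cup in the frame of coaster between 0.002 and 0.01 m and angle between cup's own z axis and vertical below 0.1 rad and contact force between cup and the fingers below 0.05 N and z of post in the frame of foot below 0.026 m and linear speed of cup below 0.02 m/s), for 0.2 s.
2. the post, still in the slot, leans to one side along the slot (the foot's +y), by 3 degrees or more (z of post in the frame of foot below 0.04 m and angle between the z axis of post and the z axis of foot, either way round above 0.05 rad and y of post_top in the frame of foot above 0.003 m).
3. then, still in the slot, it leans to the other side (the foot's -y), by 3 degrees or more (z of post in the frame of foot below 0.04 m and angle between the z axis of post and the z axis of foot, either way round above 0.05 rad and y of post_top in the frame of foot below -0.003 m).
At the end, for the whole second after the job is handed in: Fingers hold the post still, within 20 deg of upright, touching nothing else, lower end 4-60 mm above the slot mouth and within 40 mm sideways; foot flat, within 50 mm of its start; cup released mouth down on the coaster, centres within 25 mm (horizontal distance between cup and coaster below 0.025 m and z of cup in the frame of coaster between 0.002 and 0.01 m and angle between cup's own z axis and vertical below 0.1 rad and contact force between cup and the fingers below 0.05 N and linear speed of each of cup, post below 0.02 m/s and z of post in the frame of slot between 0.004 and 0.06 m and horizontal distance between post and slot below 0.04 m and angle between post's own z axis and vertical below 0.35 rad and contact force between post and the fingers above 1 N and contact force between post and foot below 0.05 N and contact force between post and cup below 0.05 N and height (world z) of foot below 0.003 m and angle between foot's own z axis and vertical below 0.03 rad and distance of foot from where it was at the start of the episode below 0.05 m); the arm keeps its last pose, push and grip.
It fails at once if the marble foot is lifted more than 8 mm off the worktop or tipped more than 7 degrees (height (world z) of foot above 0.008 m or angle between foot's own z axis and vertical above 0.12 rad).
It fails at once if the small dish, the bowl, the spoon or the jar is pushed more than 25 mm (distance of any of dish_s, bowl, spoon, jar from where it was at the start of the episode above 0.025 m).
It also fails if it takes over 69 s, if anything falls off the work surface, if the arm or the gripper's body presses on something with over 40 N, if the wrist force passes 120 N, or if a joint passes its speed limit or range.

### The arm

A 7-joint arm with a two-finger parallel gripper is mounted at the origin on the work surface. World frame = base frame: x ahead of the robot, y to its left, z up, the work surface at z = 0. Lengths are in m, angles in rad, forces in N, time in s.
With the tool pointing down it reaches from about 0.425 to 0.875 m from the base axis. Payload 4.7 kg.
Tool frame: the origin (TCP) lies at the very end of the fingers, on their centre line; the grasp point (between the pads) lies 19 mm behind it; z points along the fingers, y is the line along which they close (so a half turn about z gives the same grasp; the last joint's range is limited). The gripper opens to 87 mm and grips with 3 to 60 N. Pads are 19 mm wide; open, the fingers measure 117 mm over their backs; the gripper's body (75 mm by 190 mm) begins 51 mm behind the grasp point.
Start: joints at [1.35, 0.321, -0.07, 1.45, 0.023, 1.371, -0.057], TCP at [0.151, -0.632, 0.223] pointing down, gripper open.
Joint ranges: [-2.86, 2.86], [-0.3, 2.09], [-1.38, 1.24], [0.06, 2.45], [-1.56, 4.7], [0.09, 2.05], [-2.69, 2.69]. Speed limits (rad/s): [2.57, 2.57, 3.14, 3.14, 3.14, 3.14, 3.14].

### API

Orientations are given as a unit quaternion [x, y, z, w].
In Python, from cell import arm, eoat, kin, imaging, finder gives the robot as it stands. Calls block until the motion is done:
- arm.move_to(position, orientation): joint-space move of the TCP to a pose.
- arm.move_straight(position, max_speed=0.15, frame=None): straight line of the TCP; frame=None keeps the orientation; max_speed is the mean speed in m/s.
- arm.move_j(angles): joint-space move.
- eoat.gripper_open() and eoat.grab(): open the fingers fully, or close them until they stop; the grip force is fixed at half the most.
- arm.wait(seconds).
- kin.solve_ik(position, orientation): joint angles nearest the present ones, or None.
- imaging.camera(name): name is "scene" or "top"; returns the picture (420x560x3 uint8, blue, green, red); there is no depth.
- imaging.calibration(name): a dict with "K" (3x3 intrinsics, pixels), "view" (4x4, takes a point from world to camera coordinates). Camera axes: x right, y down, z forward; pixel columns grow to the right and rows downward; lengths in m; the calibration is good to about 2 mm. A picture is of the moment at which its call begins. calibration takes no time and is no camera call.
A pose or a line that the arm cannot do raises arm.Unreachable and nothing moves.
- arm.hand_in(): hands the job in; it is judged then, once.
Trained networks look in the newest picture that a camera, given by its name, has taken for a name from the list of things; names that differ only in an ending like _2 or _b are one class to them, and where a whole thing is asked for, a point or a joint stands for the part that bears it (a point fixed in the world has none). Each returns a list of dicts, best first, with "conf" (0 to 1); they miss things now and then, are a little off and sometimes report something else, mostly with a low value. They report only what shows in the picture. A call takes as long as a camera call. They do not tell look-alikes from the thing itself.
- finder.look_for(camera, target): "uv" ([column, row] in pixels, amid what is visible of it).
- finder.trace(camera, target): "mask" (420x560 bool, what is visible of it) and "uv" ([column, row] in pixels, amid what is visible of it).
Readings, each from a call of its own:
- arm.get_time_s(): time.
- arm.get_joints(): joint angles.
- arm.get_qvel(): joint speeds.
- arm.get_tau(): joint torques, N m.
- arm.get_ee_pos(): TCP position.
- arm.get_ee_rot(): TCP orientation.
- arm.get_ft_force(): force on the tool from outside, world axes, zero at the start.
- arm.get_moment(): the same for the moment, N m.
- arm.get_finger_gap(): opening from 0.0 (shut) to 1.0 (fully open).
- arm.get_gripper_force(): force on a finger pad.
Only numpy, scipy, OpenCV 4.12 (cv2) and the standard library are available. Lean on these libraries where they do the work, as an engineer would, in place of code of your own. Each camera call takes 0.05 s, during which the arm holds its last target. There are 200 camera calls.

## Working session

There is one attempt and no reset: what is moved stays moved. The work goes in short steps, each a Python script; the robot and the scene stay as the last script left them, time stands still between calls to the robot, and variables do not carry over. Pictures are saved under pics/ and viewed, at most 10 in all, crops included, and the job is handed in when it is done.

```bash
mkdir -p pics; ls; cat > h.py <<'E'
import numpy as np, cv2
from cell import arm, eoat, kin, imaging, finder
def proj(n,P):
    c=imaging.calibration(n);K=np.array(c["K"]);V=np.array(c["view"])
    p=(V@np.append(P,1))[:3];q=K@p;return q[:2]/q[2]
def ray(n,uv,z):
    c=imaging.calibration(n);K=np.array(c["K"]);V=np.array(c["view"])
    R=V[:3,:3];t=V[:3,3];o=-R.T@t;d=R.T@np.linalg.solve(K,[uv[0],uv[1],1])
    return o+d*(z-o[2])/d[2]
E
python3 - <<'E'
from h import *
for n in ("scene","top"):
    cv2.imwrite(f"pics/{n}0.png",imaging.camera(n))
    c=imaging.calibration(n);V=np.array(c["view"]);print(n,(-V[:3,:3].T@V[:3,3]).round(3),V[2,:3].round(2),c["K"][0][0])
    for t,z in (("foot",.042),("cup",.076+.055),("coaster",.006),("dish_s",.028),("bowl",.06),("spoon",.005),("jar",.11)):
        for d in finder.trace(n,t)[:3]:
            print(t,round(d["conf"],2),np.round(d["uv"]),int(d["mask"].sum()),ray(n,d["uv"],z).round(3))
print(arm.get_ee_pos(),arm.get_ee_rot(),arm.get_time_s())
E
```

```text
pics
scene [ 1.48  -0.01   0.902] [-0.79  0.04 -0.62] 459.2870313399606
foot 0.81 [172. 209.] 1699 [ 0.367 -0.292  0.042]
foot 0.77 [410. 219.] 1715 [0.444 0.419 0.042]
foot 0.71 [376. 179.] 1381 [0.229 0.359 0.042]
cup 0.73 [328. 255.] 1710 [0.679 0.139 0.131]
cup 0.62 [328. 230.] 792 [0.588 0.15  0.131]
coaster 0.6 [220. 242.] 809 [ 0.481 -0.142  0.006]
dish_s 0.65 [266. 239.] 291 [ 0.5   -0.009  0.028]
bowl 0.84 [357. 299.] 2344 [0.757 0.203 0.06 ]
spoon 0.8 [222. 304.] 567 [ 0.712 -0.124  0.005]
jar 0.9 [140. 292.] 1274 [ 0.761 -0.298  0.11 ]
top [0.293 0.05  1.42 ] [ 0.15  0.01 -0.99] 461.5944669258081
foot 0.97 [185. 310.] 2085 [0.199 0.369 0.042]
foot 0.87 [170. 238.] 1973 [0.412 0.417 0.042]
foot 0.86 [244. 262.] 1990 [0.339 0.197 0.042]
cup 0.59 [252. 192.] 475 [0.532 0.163 0.131]
coaster 0.91 [353. 213.] 979 [ 0.486 -0.137  0.006]
dish_s 0.65 [306. 212.] 308 [0.488 0.007 0.028]
bowl 0.96 [242. 126.] 1594 [0.752 0.2   0.06 ]
spoon 0.93 [342. 144.] 441 [ 0.705 -0.111  0.005]
jar 0.65 [409. 136.] 653 [ 0.694 -0.296  0.11 ]
[ 0.1512197  -0.63221737  0.22264084] [ 9.93112009e-01  1.17168794e-01 -1.00662206e-05  1.02122941e-04] 0.8
```

View pics/scene0.png

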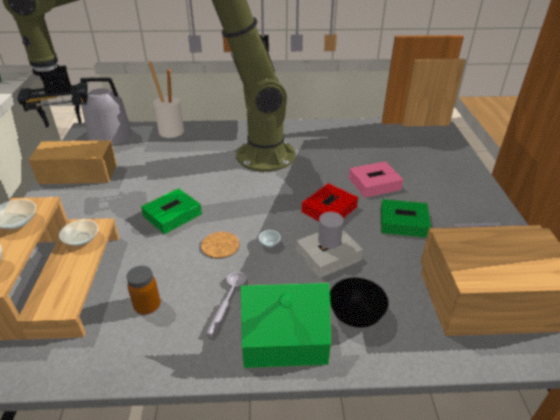

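View pics/top0.png

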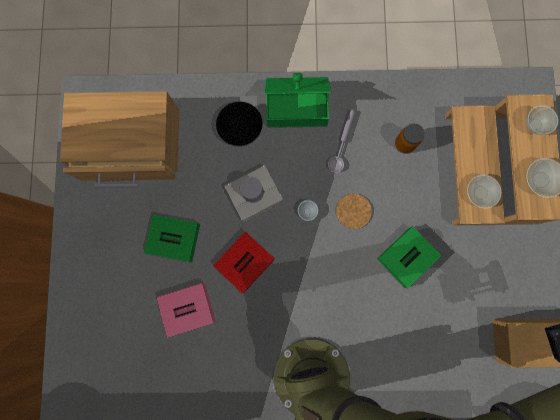

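The top view shows the real, grey foot at about (253,192) with the cup at (250,188), the coaster at (353,211) and the dish at (307,210). In the scene view the cup is at (330,230), with a bit of the dark slot visible next to it. Next I'll zoom in for the foot's pose.

```bash
python3 - <<'E'
from h import *
ims={}
for n,(x,y,w,h) in {"top":(210,155,85,75),"scene":(285,200,90,80)}.items():
    im=imaging.camera(n)
    ims[n]=cv2.resize(im[y:y+h,x:x+w],(380,int(380*h/w)),interpolation=cv2.INTER_CUBIC)
    for t in ("foot","cup","coaster"):
        for d in finder.trace(n,t):
            if t=="coaster" or abs(d["uv"][0]-x-w/2)<w/2 and abs(d["uv"][1]-y-h/2)<h/2:
                m=d["mask"].astype(np.uint8); ys,xs=np.nonzero(m)
                r=cv2.minAreaRect(np.stack([xs,ys],1).astype(np.float32))
                print(n,t,round(d["conf"],2),np.round(d["uv"],1),m.sum(),np.median(im[m>0],0),cv2.boxPoints(r).round(1).tolist())
                np.save(f"m_{n}_{t}_{int(d['conf']*100)}.npy",d["mask"])
H=max(i.shape[0] for i in ims.values())
cv2.imwrite("pics/crop1.png",np.hstack([cv2.copyMakeBorder(i,0,H-i.shape[0],0,0,0) for i in ims.values()]))
E
```

```text
top foot 0.77 [261.1 198.4] 1312 [108. 112. 114.] [[224.39999389648438, 185.8000030517578], [265.20001220703125, 165.39999389648438], [283.0, 201.0], [242.1999969482422, 221.39999389648438]]
top cup 0.69 [254.7 189.8] 419 [95. 90. 93.] [[241.0, 178.0], [262.0, 178.0], [262.0, 201.0], [241.0, 201.0]]
top coaster 0.6 [352. 213.] 994 [ 68. 108. 145.] [[336.0, 194.0], [371.0, 194.0], [371.0, 228.0], [336.0, 228.0]]
scene foot 0.62 [328.1 253. ] 1817 [114. 120. 123.] [[292.8999938964844, 240.8000030517578], [350.20001220703125, 217.89999389648438], [366.3999938964844, 258.6000061035156], [309.20001220703125, 281.5]]
scene cup 0.68 [327.8 231.1] 778 [101.  97. 102.] [[315.0, 247.0], [320.1000061035156, 211.0], [343.79998779296875, 214.39999389648438], [338.70001220703125, 250.39999389648438]]
scene coaster 0.94 [218.2 242.9] 841 [ 86. 146. 200.] [[201.0, 231.0], [238.0, 231.0], [238.0, 259.0], [201.0, 259.0]]
```

View pics/crop1.png

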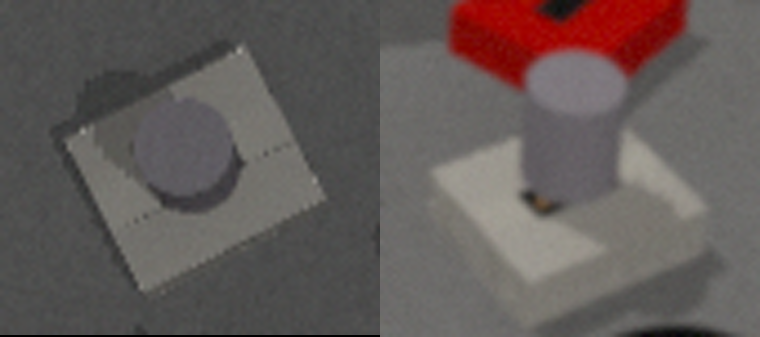

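The crop shows the foot's top corners clearly. The long 140 mm edge, and so the slot, runs from lower left to upper right in the top view. I'll now fit poses from the two views.

```bash
cat >> h.py <<'E'
from scipy.optimize import least_squares
from scipy.spatial.transform import Rotation as Rn
def footcorners(p,z=.042):
    c,s=np.cos(p[2]),np.sin(p[2])
    return [np.array([p[0]+c*a-s*b,p[1]+s*a+c*b,z]) for a,b in ((.06,.07),(-.06,.07),(-.06,-.07),(.06,-.07))]
def down(yaw):  # tool down, tool y axis along world angle yaw
    y=np.array([np.cos(yaw),np.sin(yaw),0]);z=np.array([0,0,-1.]);return Rn.from_matrix(np.stack([np.cross(y,z),y,z],1))
E
python3 - <<'E'
from h import *
from itertools import permutations
s=380/85; t=[((a+.5)/s-.5+210,(b+.5)/s-.5+155) for a,b in ((65,142),(243,45),(325,198),(148,292))]
s2=380/90; sc=[((a+.5)/s2-.5+285,(b+.5)/s2-.5+200) for a,b in ((50,172),(154,280),(327,208))]
P=np.array([ray("top",u,.042) for u in t]);print("top corners",P.round(3).tolist(),np.linalg.norm(P-np.roll(P,-1,0),axis=1).round(3))
Q=np.array([ray("scene",u,.042) for u in sc]);print("scene corners",Q.round(3).tolist())
d=P[1]-P[0]+P[2]-P[3];yaw=np.arctan2(d[1],d[0])-np.pi/2
x0=[*P.mean(0)[:2],yaw]
def f(p):
    C=footcorners(p);r=[]
    for n,U in (("top",t),("scene",sc)):
        q=np.array([proj(n,c) for c in C])
        for u in U:
            e=q-u;r.append(e[np.argmin((e**2).sum(1))])
    return np.ravel(r)
o=least_squares(f,x0,loss="soft_l1");print("foot",o.x.round(4),o.fun.round(1))
uv=((185.5)/s-.5+210,(147.5)/s-.5+155);print("cup top",ray("top",uv,.131).round(4))
uv=((196.5)/s2-.5+285,(83.5)/s2-.5+200);print("cup scene",ray("scene",uv,.131).round(4))
for n in ("top","scene"):
    im=imaging.camera(n).astype(int);m=((im[...,2]-im[...,0])>40).astype(np.uint8)
    c0=(353,211) if n=="top" else (220,244)
    l,lab=cv2.connectedComponents(m);k=lab==lab[c0[1],c0[0]]
    c=max(cv2.findContours(k.astype(np.uint8),0,1)[0],key=len)
    P=np.array([ray(n,u,.006) for u in c[:,0].astype(float)]);(cx,cy),r=cv2.minEnclosingCircle(P[:,:2].astype(np.float32)*1000)
    print("coaster",n,cx,cy,r)
E
```

```text
top corners [[0.567, 0.256, 0.042], [0.633, 0.134, 0.042], [0.526, 0.079, 0.042], [0.463, 0.199, 0.042]] [0.138 0.12  0.135 0.118]
scene corners [[0.524, 0.075, 0.042], [0.627, 0.133, 0.042], [0.566, 0.252, 0.042]]
foot [ 0.5461  0.1659 -2.6559] [ 0.   0.2  0.7  0.3  1.   0.  -0.2  1.   0.4  0.4 -0.1  1.4  1.3  0.1]
cup top [0.545  0.1661 0.131 ]
cup scene [0.5429 0.1636 0.131 ]
coaster top 491.6809387207031 -139.2239227294922 54.73594284057617
coaster scene 489.6804504394531 -142.8937530517578 57.432979583740234
```

```bash
cat >> h.py <<'E'
F=np.array([.5445,.165]);YA=-1.085;CO=np.array([.4908,-.1408])
PIV=np.array([*F,.032])
E
python3 - <<'E'
from h import *
for yaw in (YA,YA+np.pi):
    R=down(yaw);q=R.as_quat();print(yaw)
    for p in ((*F,.24),(*F,.085),(*F,.3),(*CO,.2),(*CO,.036)):
        j=kin.solve_ik(np.array(p),q);print(p,None if j is None else np.round(j,2))
    for a in (-.2,.2):
        A=Rn.from_rotvec(a*R.as_matrix()[:,0]);j=kin.solve_ik(PIV+A.apply([0,0,.07]),(A*R).as_quat());print(a,None if j is None else np.round(j,2))
q=down(YA).as_quat()
print(kin.solve_ik(np.array([.151,-.632,.36]),arm.get_ee_rot()),kin.solve_ik(np.array([.42,-.16,.36]),arm.get_ee_rot()))
E
```

```text
-1.085
(np.float64(0.5445), np.float64(0.165), 0.24) [ 0.32  0.21 -0.76  1.61  0.15  1.38 -1.54]
(np.float64(0.5445), np.float64(0.165), 0.085) [ 0.38  0.38 -0.85  1.79  0.32  1.11 -1.67]
(np.float64(0.5445), np.float64(0.165), 0.3) [ 0.24  0.17 -0.66  1.52  0.1   1.49 -1.51]
(np.float64(0.4908), np.float64(-0.1408), 0.2) [ 0.84  0.07 -0.63  1.8   0.04  1.28 -0.89]
(np.float64(0.4908), np.float64(-0.1408), 0.036) [ 0.79  0.26 -0.62  1.98  0.18  0.96 -1.01]
-0.2 [-0.27  0.24 -0.26  1.83  0.29  1.1  -1.74]
0.2 [ 0.61  0.49 -1.01  1.73  0.23  1.18 -1.52]
2.056592653589793
(np.float64(0.5445), np.float64(0.165), 0.24) [ 0.63  0.33 -1.18  1.6   0.31  1.41  1.48]
(np.float64(0.5445), np.float64(0.165), 0.085) [ 0.6   0.54 -1.18  1.79  0.53  1.18  1.32]
(np.float64(0.5445), np.float64(0.165), 0.3) [ 0.63  0.3  -1.18  1.51  0.28  1.52  1.51]
(np.float64(0.4908), np.float64(-0.1408), 0.2) [ 1.34  0.16 -1.19  1.79  0.15  1.29  2.17]
(np.float64(0.4908), np.float64(-0.1408), 0.036) [ 1.23  0.46 -1.17  1.96  0.5   1.04  1.89]
-0.2 [ 0.71  0.58 -1.18  1.72  0.36  1.21  1.52]
0.2 [ 0.46  0.49 -1.18  1.8   0.69  1.26  1.12]
[ 1.34365854  0.29936567 -0.06540001  1.20883542  0.01940299  1.63391743
 -0.05363499] [ 0.92678857 -0.13882689 -0.54471467  1.66016693 -0.07169197  1.60031894
 -0.95178885]
```

```bash
python3 - <<'E'
from h import *
q=down(YA).as_quat()
def st(l): print(l,round(arm.get_time_s(),1),np.round(arm.get_ee_pos(),4),np.round(arm.get_ft_force(),1),round(arm.get_finger_gap(),3),round(arm.get_gripper_force(),1))
eoat.gripper_open()
arm.move_straight(np.array([.151,-.632,.36]),.25)
arm.move_straight(np.array([.42,-.16,.36]),.25)
arm.move_to(np.array([*F,.26]),q);st("above")
arm.move_straight(np.array([*F,.16]),.15)
arm.move_straight(np.array([*F,.086]),.06);st("at cup")
eoat.grab();arm.wait(.2);st("grab")
arm.move_straight(np.array([*F,.19]),.06);st("lifted")
cv2.imwrite("pics/lift.png",np.hstack([imaging.camera("scene")[150:320,150:430],imaging.camera("top")[110:280,170:450]]))
E
```

```text
above 5.9 [0.5451 0.163  0.26  ] [ 0.2 -0.2  0.1] 1.002 0.0
at cup 8.1 [0.5448 0.1651 0.0864] [-0.2  0.  -0.1] 1.0 0.0
grab 8.8 [0.5445 0.1653 0.0861] [0.8 0.6 1.9] 0.74 30.0
lifted 10.7 [0.5443 0.1649 0.1896] [ 0.1  0.1 -1.6] 0.74 30.0
```

View pics/lift.png

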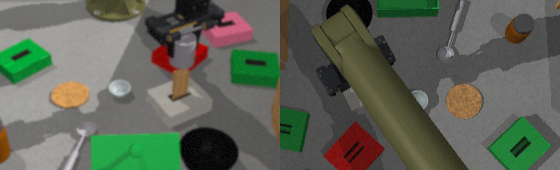

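The cup is off (1.6 N load, bottom about 30 mm above the post top), and the post is still seated in the foot. Next I'll place the cup.

```bash
python3 - <<'E'
from h import *
q=down(YA).as_quat()
def st(l): print(l,round(arm.get_time_s(),1),np.round(arm.get_ee_pos(),4),np.round(arm.get_ft_force(),1),round(arm.get_finger_gap(),3),round(arm.get_gripper_force(),1))
arm.move_straight(np.array([*CO,.19]),.15,frame=q);st("over")
arm.move_straight(np.array([*CO,.06]),.1)
arm.move_straight(np.array([*CO,.04]),.03);st("near")
z=.040
while z>.033:
    z-=.001;arm.move_straight(np.array([*CO,z]),.02)
    if arm.get_ft_force()[2]>1.5: break
st("down")
eoat.gripper_open();arm.wait(.3)
arm.move_straight(np.array([*CO,.2]),.12);arm.wait(.3);st("up")
arm.move_straight(np.array([*F,.24]),.2,frame=q)
arm.move_straight(np.array([*(F+[-.0,.0]),.24]),.2)
cv2.imwrite("pics/placed.png",np.hstack([imaging.camera("scene")[150:320,150:430],imaging.camera("top")[110:280,170:450]]))
for n in ("scene","top"):
  for t in ("cup","post_top","foot"):
    for d in finder.look_for(n,t)[:3]: print(n,t,round(d["conf"],2),np.round(d["uv"],1),ray(n,d["uv"],dict(cup=.044,post_top=.127,foot=.042)[t]).round(3))
st("end")
E
```

```text
over 13.0 [ 0.491  -0.1399  0.19  ] [-0.8  1.1 -2.2] 0.739 30.0
near 15.3 [ 0.4909 -0.1407  0.0401] [ 0.5  0.6 -1.5] 0.74 30.0
down 16.3 [ 0.4911 -0.1409  0.037 ] [-2.8 -0.4  8.6] 0.738 30.0
up 19.1 [ 0.4907 -0.1407  0.1997] [ 0.9 -0.2  0.5] 0.998 0.0
scene cup 0.86 [219.4 236.5] [ 0.501 -0.141  0.044]
scene post_top 0.56 [331.5 232.6] [0.592 0.159 0.127]
scene foot 0.96 [373.8 179.3] [0.232 0.353 0.042]
scene foot 0.91 [408.2 218.6] [0.441 0.413 0.042]
scene foot 0.84 [334.2 203.7] [0.36  0.203 0.042]
top cup 0.95 [356.5 209.9] [ 0.489 -0.143  0.044]
top foot 0.94 [408.9 256.7] [ 0.347 -0.293  0.042]
top foot 0.82 [186.  310.4] [0.199 0.365 0.042]
top foot 0.68 [240.2 206.8] [0.503 0.207 0.042]
end 21.5 [0.5445 0.165  0.24  ] [-0.5  0.8 -0.9] 1.002 0.0
```

View pics/placed.png

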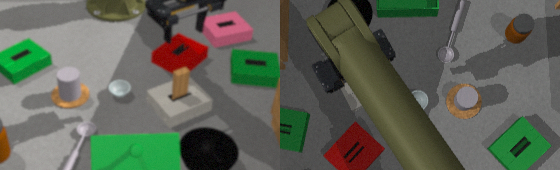

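The cup stands upright in the middle of the coaster at scene crop (68,82), the post stands seated at (181,83), and nothing else has moved. Next I'll grip the post and try a first swing without lift.

```bash
cat >> h.py <<'E'
def st(l): print(l,round(arm.get_time_s(),2),np.round(arm.get_ee_pos(),4),np.round(arm.get_ft_force(),1),np.round(arm.get_moment(),1),round(arm.get_finger_gap(),3),round(arm.get_gripper_force(),1))
R0=down(YA)
def pose(a,lift,piv=PIV,h=.061):
    A=Rn.from_rotvec(a*R0.as_matrix()[:,0]);return piv+A.apply([0,0,h+lift]),(A*R0).as_quat()
def swing(a,lift,v=.03):
    p,q=pose(a,lift);arm.move_straight(p,v,frame=q);st((a,round(lift,4)))
E
python3 - <<'E'
from h import *
arm.move_straight(np.array([*F,.15]),.15)
arm.move_straight(np.array([*F,.093]),.08);st("at post")
eoat.grab();arm.wait(.2);st("grab")
swing(.06,0);swing(.12,0);swing(-.12,0)
cv2.imwrite("pics/rock.png",cv2.resize(imaging.camera("scene")[180:300,260:400],None,fx=4,fy=4))
E
```

```text
at post 23.12 [0.5448 0.1653 0.0933] [0.6 0.  0.4] [-0. -0.  0.] 0.999 0.0
grab 24.17 [0.5442 0.1657 0.0931] [-2.4  2.4  2.3] [ 0.5  0.4 -0.1] 0.459 30.0
(0.06, 0) 24.44 [0.546  0.1623 0.0933] [-3.4  2.1  4.6] [0.8 0.8 0.1] 0.455 30.0
(0.12, 0) 24.72 [0.5478 0.1592 0.0932] [-3.8  1.6  5.8] [0.8 1.  0.2] 0.461 30.0
(-0.12, 0) 25.35 [0.541  0.1725 0.0935] [-4.8  2.2 10.1] [ 0.4  1.1 -0. ] 0.459 30.0
```

View pics/rock.png

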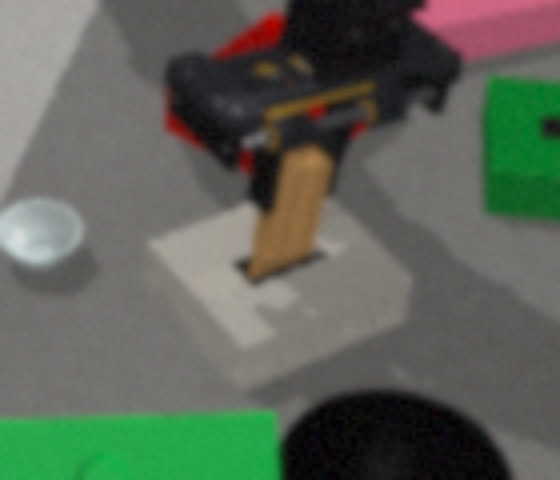

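The post leans in its slot toward (310,160) in the crop while the foot stays flat. Now I'll rock it with small lifts.

```bash
python3 - <<'E'
from h import *
lift=0;a=.12
for i in range(6):
    if arm.get_ft_force()[2]>-13: lift+=.0022
    swing(a,lift,.025);a=-a
cv2.imwrite("pics/rock2.png",cv2.resize(imaging.camera("scene")[180:300,260:400],None,fx=4,fy=4))
E
```

```text
(0.12, 0.0022) 26.15 [0.5477 0.1581 0.0936] [-0.7  4.3 -5.7] [ 0.9  0.  -0. ] 0.459 30.0
(-0.12, 0.0044) 26.93 [0.541  0.1708 0.0964] [  3.   -0.7 -10.3] [ 0.3 -0.4  0.1] 0.456 30.0
(0.12, 0.0066) 27.72 [0.5481 0.1576 0.099 ] [ 1.   1.1 -9.7] [-0.1 -0.3 -0. ] 0.459 30.0
(-0.12, 0.0088) 28.53 [0.5408 0.1722 0.1018] [-0.4 -3.  -4.5] [-0.4  0.1  0.1] 0.453 30.0
(0.12, 0.011) 29.37 [0.5482 0.1578 0.1033] [-1.   0.7 -8.4] [0.  0.1 0.1] 0.455 30.0
(-0.12, 0.0132) 30.23 [0.5406 0.1726 0.106 ] [-0.  -1.6 -6. ] [-0.1  0.3  0.1] 0.46 30.0
```

View pics/rock2.png

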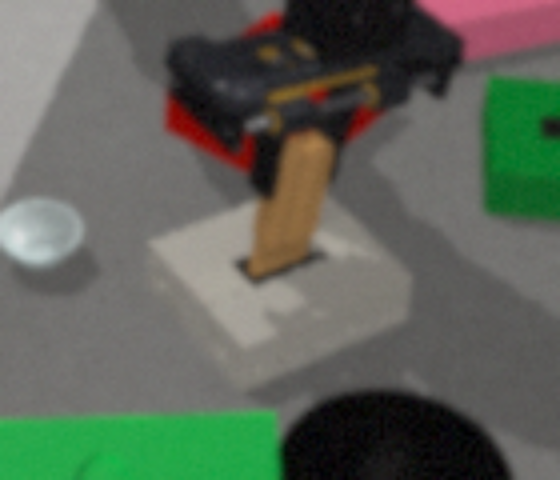

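The post rises with under 11 N of pull and the foot has not moved. I'll continue until it is free.

```bash
python3 - <<'E'
from h import *
lift=.0132;a=.12
for i in range(8):
    if arm.get_ft_force()[2]>-13: lift+=.0022
    swing(a,lift,.025);a=-a
    if lift>.0255: break
if arm.get_ft_force()[2]>-6:
    swing(0,lift+.001,.02); swing(0,.040,.02); arm.wait(.5); st("end")
n=[imaging.camera("scene")]
cv2.imwrite("pics/out.png",cv2.resize(n[0][170:300,200:400],None,fx=4,fy=4))
E
```

```text
(0.12, 0.0154) 31.15 [0.5485 0.1574 0.1077] [-2.2  2.2 -9. ] [0.1 0.  0. ] 0.463 30.0
(-0.12, 0.0176) 32.05 [0.5406 0.1729 0.1104] [ 0.4 -2.2 -5.1] [-0.3  0.2  0. ] 0.455 30.0
(0.12, 0.0198) 32.97 [0.5488 0.157  0.1121] [-1.4  2.5 -8.6] [0.  0.1 0. ] 0.455 30.0
(-0.12, 0.022) 33.91 [0.5405 0.173  0.1148] [ 0.6 -3.6 -4.2] [-0.7  0.   0. ] 0.456 30.0
(0.12, 0.0242) 34.87 [0.5494 0.157  0.1172] [ 0.4 -0.4  1.5] [-0.3 -0.2 -0. ] 0.458 30.0
(-0.12, 0.0264) 35.85 [0.5398 0.1737 0.1186] [-0.1  0.4 -1.2] [ 0.1  0.  -0. ] 0.46 30.0
(0, 0.0274) 36.53 [0.5443 0.1651 0.1203] [ 0.7  1.4 -0.4] [ 0. -0. -0.] 0.453 30.0
(0, 0.04) 37.32 [0.5444 0.1649 0.1329] [-0.3  0.2 -1.1] [-0.  -0.1 -0. ] 0.452 30.0
end 37.82 [0.5445 0.165  0.133 ] [ 0.4  0.2 -1.3] [-0.1  0.   0. ] 0.455 30.0
```

View pics/out.png

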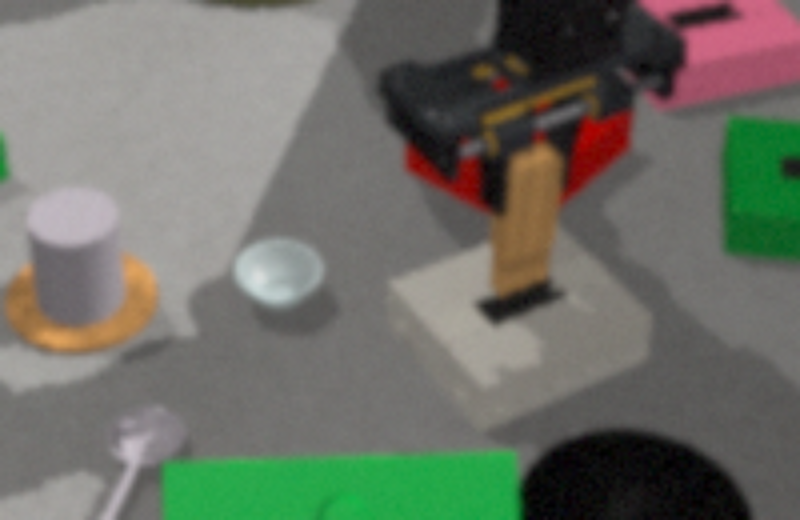

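The post is free and upright above the slot at crop (525,285), the foot is flat, and the cup is on the coaster. I'll raise it a little more for margin and hand in.

```bash
python3 - <<'E'
from h import *
swing(0,.048,.02); arm.wait(1.0); st("end"); print(arm.hand_in())
E
```

```text
(0, 0.048) 38.42 [0.5446 0.165  0.1411] [ 0.3  0.4 -1.9] [-0.  0.  0.] 0.457 30.0
end 39.42 [0.5445 0.165  0.141 ] [-0.3  0.1 -1.1] [-0. -0. -0.] 0.459 30.0
the job is handed in; nothing more can be done
None
```

The job is handed in at 39.4 s on the robot clock: the cup stands mouth down on the coaster, and the gripper holds the freed post upright about 26 mm above its slot, with the foot flat on the worktop; the hand-in returned no verdict.

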